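# Fit the cup head to a vortex mixer and hold a tube on it

## Robot

A 7-joint arm with a two-finger parallel gripper is mounted at the origin on a cart in front of the work surface, level with it; the furniture and walls round the work are solid. World frame = base frame: x ahead of the robot, y to its left, z up, the work surface at z = 0. Lengths are in m, angles in degrees, forces in N, time in s.
With the tool pointing down it reaches from about 0.425 to 0.825 m from the base axis. Payload 3.6 kg.
Tool frame: the origin (TCP) lies on the centre line of the jaws, within the pads' length; the fingertips stand 8 mm ahead of it and the grasp point (between the pads) lies 11 mm behind it (bot.finger_overhang is the y of the fingertips in the tool frame, in m); y points along the fingers, z is the direction in which the jaws open and shut, and the axes are right-handed (so a half turn about y gives the same grasp; the last joint's range is limited). The gripper opens to 93 mm and grips with 3 to 60 N. Pads are 15 mm wide; open, the fingers measure 128 mm over their backs; the gripper's body (75 mm by 188 mm) begins 65 mm behind the grasp point.
Start: joints at [-67.122, 35.231, -0.722, 81.555, 0.464, 63.22, -2.315], TCP at [0.268, 0.592, 0.227] pointing down, gripper open.
Joint ranges: [-178.69, 178.69], [-17.37, 117.87], [-77.05, 75.6], [15.02, 138.74], [-78.02, 258.01], [0.78, 113.62], [-162.83, 162.83]. Speed limits (degrees/s): [159.86, 159.86, 180, 180, 180, 180, 180].

## Interface

Orientations are given as a 3x3 rotation matrix whose columns are the frame's x, y, z axes.
In Python, from workcell import bot gives the robot as it stands.
- The arm moves only by the tool apply_moves, never from a script. Its argument "plan" is a list of rows, each a list of 3 entries, a list of its own where there are three numbers: the turn, a rotation vector about the tool's x, y, z in rad, then the shift along the tool's x, y, z in cm, then the closure in counts, from 0 (fully open) to 255 (shut). A call has 1 to 20 rows; each row shifts and turns the pose as measured when the row begins, along the tool's axes as they then stand; what a row does not reach is not made up. A row lasts 1/12 s, in which the tool goes at most 41.7 mm and 7.16 degrees, less where a joint would pass 70% of its speed; a pose out of reach is approached as far as the arm can. A call is refused whole if a number of a shift passes 4.17 or a number of a turn 0.125, either way. A call with a gripper value outside its range is refused whole. The fingers move at their own pace and stop on an object; "newtons" is the grip in N (left out, the last holds). Time passes only in rows, so rows that do not move let the fingers close. It gives the time, the measured TCP pose, the force and the opening at its end, in the units of the state.
- bot.sense(): the state, without advancing time (a new reading comes with each control period).
- bot.get_image(name): name is "scene" or "top"; returns a dict with "pixels" (480x640x3 uint8, red, green, blue), "K" (3x3 intrinsics, pixels), "k1" (the pictures are not rectified: a ray, as slopes to the right and down, at radius r is drawn at 1 + k1 r^2 times it, then the intrinsics apply), "position" and "attitude" of the camera in the world. Camera axes: x right, y up, looking along -z (the intrinsics and any distortion apply to the point x, -y, -z); pixel columns grow to the right and rows downward; lengths in m; the calibration is good to about 2 mm. A picture is of the moment at which its call begins. There is no depth.
- bot.close_job(): hands the job in, once; it reports no verdict.
Trained networks look in the newest picture that a camera, given by its name, has taken for a name from the list of things; names that differ only in an ending like _2 or _b are one class to them, and where a whole thing is asked for, a point or a joint stands for the part that bears it (a point fixed in the world has none). Each returns a list of dicts, best first, with "confidence" (0 to 1); they miss things now and then, are a little off and sometimes report something else, mostly with a low value. They report only what shows in the picture. A call takes as long as a camera call. They do not tell look-alikes from the thing itself.
- bot.search_frame(target, camera): "centre" ([x, y, z] in m, in world coordinates, good to about 4 mm: the middle of the surface that is visible of it).
The state is a dict: "clock": time; "joint_pos": joint angles; "qd": joint speeds; "joint_efforts": joint torques, N m; "eef_pos": TCP position; "tcp_rot": TCP orientation; "contact_force": force on the tool from outside, world axes, zero at the start; "torque": the same for the moment, N m; "gripper_width": finger opening in m.
Only numpy, scipy, OpenCV 4.12 (cv2) and the standard library are available. Lean on these libraries where they do the work, as an engineer would, in place of code of your own. Each camera call takes 0.05 s, during which the arm holds its last target.

## Task

Set up and use the touch-operated vortex mixer: fit the loose blue cup head onto the mixer's square drive, fully home, and let go of it. Then take the orange-capped tube from the rack, stand its pointed end in the cup and press it straight down until the sprung drive is firmly on its stop, without forcing it; touch only the tube, and finish while still holding it pressed down there, upright. Leave the blue-capped tubes in the rack and everything else on the bench where it is.

Things in the scene. Friction and masses are not known exactly. Their poses are not given: they have to be found in the camera images.
- mixer: Vortex mixer, fixed: light grey housing on a dark foot, 150 (x) x 120 (y) mm, housing top 72 mm above the bench, sloping panel with dial and rocker on its -x side. Origin on the bench below the drive's axis; z up. In its middle a dark collar (52 mm across, top at 86 mm) from which the round steel drive (41 mm across) rises.
- drive_seat (a point): Centre of the flat round shoulder of the sprung drive, 102 mm above the bench while up; moves with it. On it stands a square steel stub, 14 x 14 mm, 14 mm tall, its top 4 mm tapered to 9 x 9 mm as a lead-in. The stub's sides run along this point's x and y axes (the mixer's), z up. The cup head's underside rests on this shoulder when fully home.
- drive (a joint): How far the drive is pressed down, m: 0 up, 0.010 at the hard stop. A spring returns it: it starts to move at 6 N and takes 11 N at the stop (about 1 N of it from head and tube); past that the force rises steeply. While held at the end the tube should press on the cup with 11 to 40 N, never more than 60 N: 15 to 20 N is good.
- cup_head: Loose blue cup head, about 80 g, upright on the bench at the start. Below, a 44 x 44 mm square skirt 20 mm tall, its sides along the head's x and y axes, to be gripped across two facing sides; in its underside a square bore 15.2 x 15.2 mm, 16 mm deep, sides parallel to the skirt's. Above, a round cup 42 mm across, up to 40 mm. Origin at the centre of the underside, z up.
- cup_floor (a point): Centre of the flat floor of the cup, 24 mm above the cup head's underside. From there the cup widens as a cone from 12 mm across to 37 mm across at its rim, 16 mm higher.
- tube_orange: 50 ml conical tube with an ORANGE screw cap, 115 mm long, about 60 g, upright in one of the rack's three places. Origin at the centre of its flat tip (8 mm across), z along the tube to the cap. The cone widens to 28 mm across 13 mm above the tip; the cap, 34 mm across, from 97.5 to 115 mm, is where to grip it.
- tube_blue_a: A tube like it with a blue cap, in another place of the rack; leave it there.
- tube_blue_b: A tube like it with a blue cap, in another place of the rack; leave it there.
- tube_rack: Ivory tube rack, fixed to the bench, 64 (x) x 194 (y) x 60 mm, origin at the centre of its underside. Three places in a row along its y axis, 56 mm apart; a standing tube's tip is 6 mm above the bench, so that its cap reaches from 103.5 to 121 mm. Lift tubes straight up by 60 mm to clear it.
- wash_bottle: White wash bottle with red cap, 188 mm tall, standing behind the mixer; bystander.
- tip_box: Box of pipette tips with clear lid, 91 x 116 x 69 mm, right of the mixer towards the back; bystander.
- mouse: Black computer mouse, 109 x 60 x 35 mm; bystander.
Mind the look-alikes: they are no part of the job. Of the things that look like the cup_head, take the one that is nearest to the robot's base at the start.

How it is judged:
By the outcome, as a careful person would: the job done as asked, in the order asked, and still so for the second after the job is handed in, while the arm keeps its last pose, push and grip.
It also fails if it takes over 61 s, if anything falls off the work surface, if the arm or the gripper's body presses on something with over 40 N, if the wrist force passes 120 N, or if a joint passes its speed limit or range.

## Working session

There is one attempt and no reset: what is moved stays moved. The work goes in short steps, Python scripts to look and compute and a tool call to move; the robot and the scene stay as the last step left them, time stands still between calls to the robot, and variables do not carry over. Pictures are saved under pics/ and viewed, and the job is handed in when it is done.

Besides the shell and the picture viewer there is one more tool, called after "Call:" in YAML: its name, and indented under it one key for each argument. apply_moves: Moves the arm, as the interface text tells. Its arguments: {"type":"object","properties":{"plan":{"type":"array","items":{"type":"array"}},"newtons":{"type":"number"}},"required":["plan"]}

```bash
ls; mkdir -p pics; python3 - <<'E'
from workcell import bot
import cv2
s=bot.sense(); print(s)
for c in("scene","top"):
    im=bot.get_image(c); cv2.imwrite(f"pics/{c}0.png",im["pixels"][:,:,::-1]); print(c,im["K"],im["k1"],im["position"],im["attitude"])
    for t in("cup_head","tube_orange","tube_blue_a","drive_seat","mixer","tube_rack"):
        for d in bot.search_frame(t,c)[:4]: print(t,d)
print(bot.finger_overhang)
E
```

```text
pics
{'clock': 0.0, 'joint_pos': array([-67.12334383,  35.2885631 ,  -0.72001105,  81.63953708,
         0.46513318,  63.22004265,  -2.31473927]), 'qd': array([-0.00958732, -0.00602767, -0.01527769, -0.10718043,  0.00524532,
        0.01232053, -0.04741758]), 'joint_efforts': array([-4.44493062e-04, -4.58919668e+01,  2.08576466e-01, -1.65749216e+01,
       -6.11166540e-02,  2.02625769e-02,  2.26069806e-04]), 'eef_pos': array([0.26817112, 0.59126186, 0.22549941]), 'tcp_rot': array([[ 9.10733847e-01, -9.72688682e-04,  4.12992631e-01],
       [-4.12993769e-01, -2.34101775e-03,  9.10730842e-01],
       [ 8.09654989e-05, -9.99996787e-01, -2.53375847e-03]]), 'contact_force': array([-0.20343143, -0.85456749,  0.36607759]), 'torque': array([ 0.00821146, -0.01277131, -0.01776616]), 'gripper_width': 0.09272932642050112}
scene [[453.11688984   0.         325.28593687]
 [  0.         453.11688984 240.43781761]
 [  0.           0.           1.        ]] -0.061503760442630645 [-0.0057714  -0.41072567  0.91789675] [[ 0.61304508  0.59284325 -0.52221893]
 [-0.78994305  0.47073103 -0.39294055]
 [ 0.01
[... 975 characters left out ...]
.18713011  0.9822013 ]]
cup_head {'centre': [0.4373, -0.0461, 0.0308], 'confidence': 0.88}
cup_head {'centre': [0.464, 0.4229, 0.0269], 'confidence': 0.69}
cup_head {'centre': [0.4708, -0.3588, 0.0249], 'confidence': 0.62}
cup_head {'centre': [0.6453, -0.3089, 0.0316], 'confidence': 0.54}
tube_orange {'centre': [0.4398, 0.2625, 0.1227], 'confidence': 0.77}
tube_blue_a {'centre': [0.4313, 0.2015, 0.1219], 'confidence': 0.52}
tube_blue_a {'centre': [0.443, 0.3109, 0.1189], 'confidence': 0.48}
drive_seat {'centre': [0.4781, -0.209, 0.1006], 'confidence': 0.58}
mixer {'centre': [0.4694, -0.2032, 0.0749], 'confidence': 0.71}
tube_rack {'centre': [0.4309, 0.2467, 0.0575], 'confidence': 0.85}
0.008
```

View pics/scene0.png

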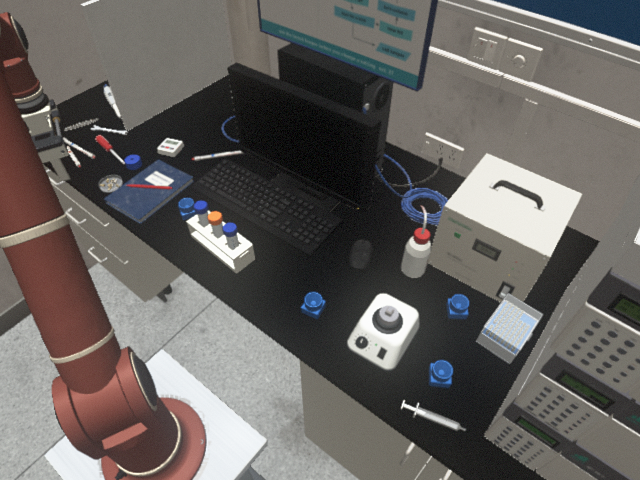

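View pics/top0.png

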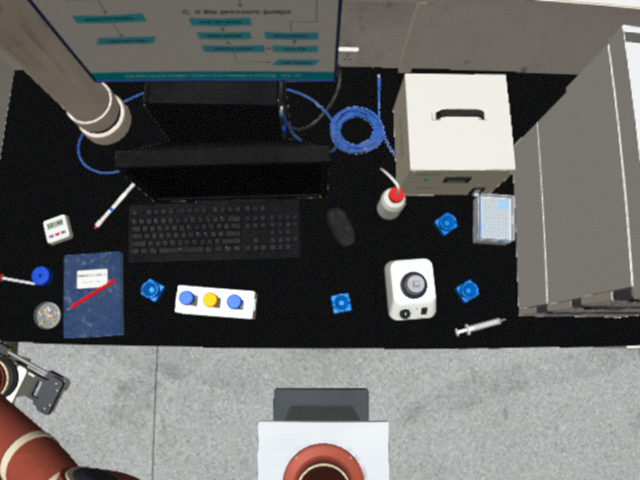

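```bash
cat > h.py <<'E'
import numpy as np,cv2
from workcell import bot
def proj(im,P):
    P=np.atleast_2d(P); R=np.array(im["attitude"]); c=(P-np.array(im["position"]))@R
    a=c[:,0]/-c[:,2]; b=-c[:,1]/-c[:,2]; r2=a*a+b*b; f=1+im["k1"]*r2; K=im["K"]
    return np.c_[K[0,0]*a*f+K[0,2],K[1,1]*b*f+K[1,2]]
def unproj(im,uv,z):
    K=np.array(im["K"]); uv=np.atleast_2d(np.array(uv,float))
    d=cv2.undistortPoints(uv.reshape(-1,1,2),K,np.array([im["k1"],0,0,0.])).reshape(-1,2)
    ray=np.c_[d[:,0],-d[:,1],-np.ones(len(d))]@np.array(im["attitude"]).T
    p=np.array(im["position"]); t=(z-p[2])/ray[:,2]
    return p+ray*t[:,None]
def crop(im,u,v,h,name,lines=(),s=6):
    px=im["pixels"][:,:,::-1]; u0,v0=int(u-h),int(v-h)
    c=px[v0:v0+2*h,u0:u0+2*h]; c=cv2.resize(c,None,fx=s,fy=s,interpolation=cv2.INTER_CUBIC)
    for L,col in lines:
        q=((proj(im,L)-[u0,v0]+0.5)*s).astype(int)
        cv2.polylines(c,[q.reshape(-1,1,2)],False,col,1)
    cv2.imwrite("pics/"+name,c)
    return c
E
python3 - <<'E'
from h import *
a=bot.get_image("scene");b=bot.get_image("top")
x=[crop(a,313,303,25,"c1.png",s=8),crop(b,342,303,25,"c2.png",s=8)]
y=[crop(a,385,328,40,"c3.png",s=5),crop(b,411,290,40,"c4.png",s=5)]
cv2.imwrite("pics/cup.png",np.hstack(x));cv2.imwrite("pics/mix.png",np.hstack(y))
E
```

```text
(no output)
```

View pics/cup.png

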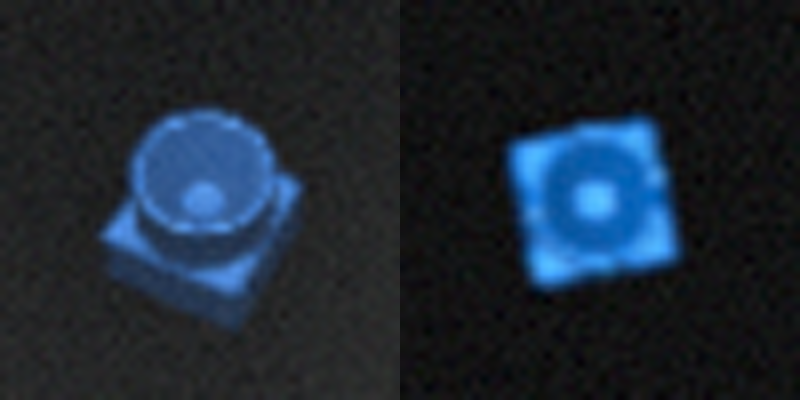

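View pics/mix.png

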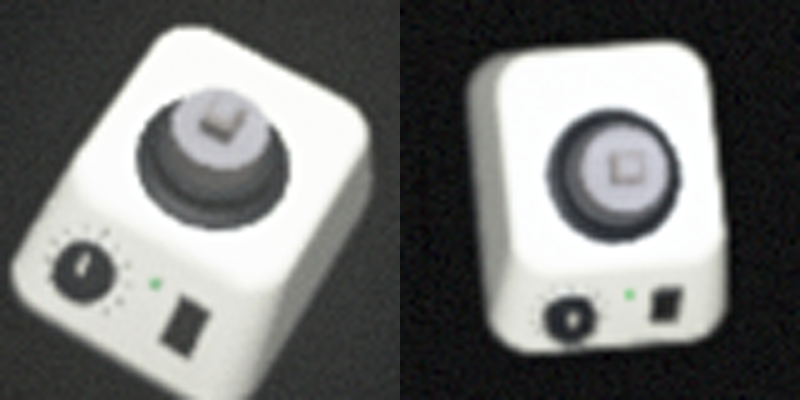

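```bash
cat > fit.py <<'E'
from h import *
from scipy.optimize import minimize
a=bot.get_image("scene");b=bot.get_image("top")
def mask_blue(im,u,v,h):
    p=im["pixels"].astype(int); m=((p[...,2]-p[...,0])>35).astype(np.float32)
    k=np.zeros_like(m); k[int(v-h):int(v+h),int(u-h):int(u+h)]=1
    return m*k
t=np.linspace(0,2*np.pi,60,endpoint=False)
def cuppts(x,y,w):
    c,s=np.cos(w),np.sin(w); sq=np.array([[1,1],[1,-1],[-1,-1],[-1,1]])*.022@np.array([[c,s],[-s,c]])
    h1=np.vstack([np.c_[sq+[x,y],np.full(4,z)] for z in(0,.02)])
    ci=np.c_[np.cos(t),np.sin(t)]*.021+[x,y]
    h2=np.vstack([np.c_[ci,np.full(60,z)] for z in(.02,.04)])
    return h1,h2
def render(im,parts,u,v,h,S=8):
    m=np.zeros((2*h*S,2*h*S),np.float32)
    for P in parts:
        q=((proj(im,P)-[int(u-h),int(v-h)]+0.5)*S*16).astype(np.int32)
        cv2.fillConvexPoly(m,cv2.convexHull(q.reshape(-1,1,2)),1,shift=4)
    return cv2.resize(m,(2*h,2*h),interpolation=cv2.INTER_AREA)
def soft(im,u,v,h):
    p=im["pixels"].astype(np.float32)[int(v-h):int(v+h),int(u-h):int(u+h)]
    return p[...,2]-p[...,0]
if __name__=="__main__":
    V=[(a,313,303),(b,342,303)]
    for sel in([0],[1],[0,1]):
        def cost(q):
            return sum(np.abs(render(V[i][0],cuppts(q[0]/1e3,q[1]/1e3,q[2]/50),V[i][1],V[i][2],25)-(soft(V[i][0],V[i][1],V[i][2],25)>30)).sum() for i in sel)
        best=None
        for w0 in(-15,0,15):
            r=minimize(cost,[438,-46,np.deg2rad(w0)*50],method="Nelder-Mead",options=dict(initial_simplex=[[438,-46,np.deg2rad(w0)*50],[443,-46,np.deg2rad(w0)*50],[438,-41,np.deg2rad(w0)*50],[438,-46,np.deg2rad(w0)*50+6]]))
            if best is None or r.fun<best.fun: best=r
        print(sel,best.x[:2],np.rad2deg(best.x[2]/50),best.fun)
    q=best.x
    h1,h2=cuppts(q[0]/1e3,q[1]/1e3,q[2]/50)
    L=[(np.vstack([h1[:4],h1[:1]]),(0,0,255)),(np.vstack([h1[4:],h1[4:5]]),(0,255,0)),(h2[60:],(0,255,255))]
    cv2.imwrite("pics/cupfit.png",np.hstack([crop(V[i][0],V[i][1],V[i][2],25,f"x.png",L,8) for i in(0,1)]))
    # mixer disc: seat centre
    for im,u,v in((a,388,316),(b,411+4,283)):
        p=im["pixels"][int(v)-8:int(v)+8,int(u)-8:int(u)+8]
        print(p[8,8],p[2,8])
E
python3 fit.py
```

```text
[0] [442.54792078 -40.46682921] 10.965253453662077 26.140625
[1] [442.20396432 -40.32889952] 13.767577509910385 74.21875
[0, 1] [442.50614124 -40.64500187] 11.68532387537904 100.90625
[164 163 167] [188 187 191]
[194 194 201] [200 201 213]
```

View pics/cupfit.png

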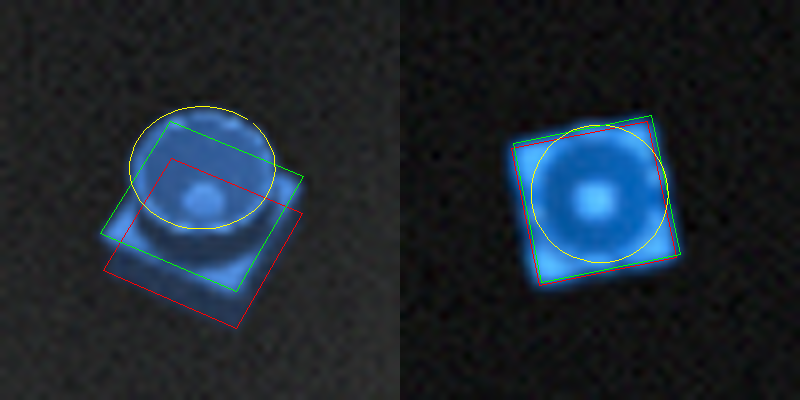

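```bash
cat > fit2.py <<'E'
from fit import *
V=[(a,313,303),(b,342,303)]
for th in(30,50,70,90):
  for sel in([0],[1]):
    def cost(q):
        return sum(np.abs(render(V[i][0],cuppts(q[0]/1e3,q[1]/1e3,q[2]/50),V[i][1],V[i][2],25)-np.clip((soft(V[i][0],V[i][1],V[i][2],25)-th+15)/30,0,1)).sum() for i in sel)
    r=minimize(cost,[440,-42,10],method="Nelder-Mead",options=dict(initial_simplex=[[440,-42,10],[445,-42,10],[440,-37,10],[440,-42,15]]))
    print(th,sel,r.x[:2],np.rad2deg(r.x[2]/50),r.fun)
print(unproj(b,[340.9,302.5],.024))
# drive disc fit
def disc(im,u,v,h):
    g=im["pixels"][v-h:v+h,u-h:u+h]
    return g
for nm,im,u,v in(("s",a,388,314),("t",b,417,284)):
    c=crop(im,u,v,16,f"d{nm}.png",s=24)
E
python3 fit2.py; cd pics; python3 -c "
import cv2,numpy as np
cv2.imwrite('d.png',cv2.resize(np.hstack([cv2.imread('ds.png'),cv2.imread('dt.png')]),(800,400)))"
```

```text
30 [0] [442.36207452 -40.15690619] 11.438992091386648 21.975000381469727
30 [1] [441.30520216 -40.59002028] 12.526382915626288 73.51250457763672
50 [0] [443.44215274 -39.15309152] 14.29808264318277 92.58958435058594
50 [1] [442.00366888 -40.22073025] 9.258190938263407 53.15208435058594
70 [0] [444.20406816 -38.39884073] 16.499208697390234 163.67083740234375
70 [1] [442.00015818 -39.983428  ] 10.51815897039098 34.32083511352539
90 [0] [447.30861252 -37.15736936] 21.568351870421356 219.38748168945312
90 [1] [442.44325831 -39.81143401] 10.831837014985943 18.096874237060547
[[ 0.44174308 -0.04000426  0.024     ]]
```

View pics/d.png

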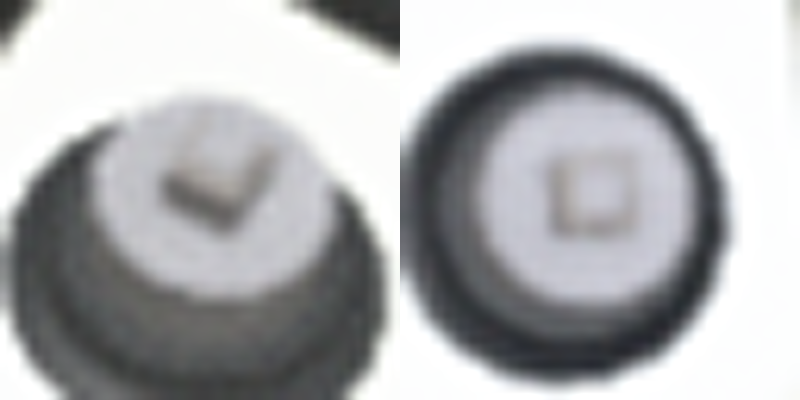

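```bash
cat > m.py <<'E'
from h import *
a=bot.get_image("scene");b=bot.get_image("top")
print("seat",unproj(b,[415.5,282.9],.102),unproj(a,[388.5,313.3],.102))
def ang(im,p,q,z):
    w=unproj(im,[p,q],z); d=w[1]-w[0]; return np.rad2deg(np.arctan2(d[1],d[0]))
o=np.array([371,250]); f=lambda x,y:o+np.array([x-400,y])/5-.5
print("top L",ang(b,f(512,270),f(497,80),.072),"R",ang(b,f(725,230),f(709,80),.06))
print("dial-rocker",ang(b,f(665,305),f(570,320),.05)-90,"back",ang(b,f(680,41),f(520,48),.07)-90)
o2=np.array([345,288]); g=lambda x,y:o2+np.array([x,y])/5-.5
print("scene backright... L",ang(a,g(75,180),g(160,40),.072), "dial-rock",ang(a,g(187,325),g(83,270),.05)-90)
# stub lines
h=lambda x,y:np.array([401,268])+np.array([x-400,y])/12.5-.5
print("stub",ang(b,h(633,148),h(555,152),.116)-90,ang(b,h(633,232),h(560,235),.116)-90,ang(b,h(557,232),h(553,155),.116))
# caps centers by colour
for n,im in(("top",b),("scene",a)):
    p=im["pixels"]; hsv=cv2.cvtColor(p,cv2.COLOR_RGB2HSV)
    m=((hsv[...,0]>5)&(hsv[...,0]<25)&(hsv[...,1]>180)&(hsv[...,2]>120)).astype(np.uint8)
    k,l,s,c=cv2.connectedComponentsWithStats(m)
    for i in range(1,k):
        if s[i,4]>25: print(n,s[i],c[i],unproj(im,c[i],.121))
# edges search
x=[crop(a,215,222,40,"x.png",s=5),crop(b,213,300,40,"x.png",s=5)]
cv2.imwrite("pics/tubes.png",np.hstack(x))
E
python3 m.py
```

```text
seat [[ 0.48281756 -0.2127758   0.102     ]] [[ 0.48008049 -0.21490155  0.102     ]]
top L 3.6239331472201877 R 4.44313886580669
dial-rocker 8.886010615860997 back 2.8858694361153425
scene backright... L 7.778400493303658 dial-rock 6.754989982500007
stub 3.161055536959296 2.536970306432309 1.6838606672672751
```

View pics/tubes.png

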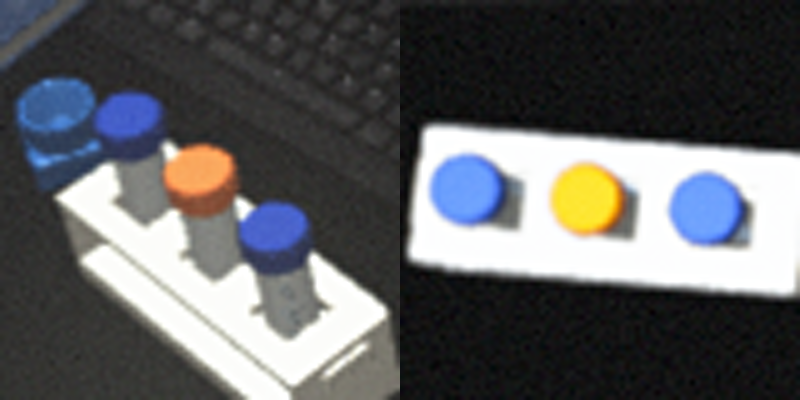

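```bash
cat > e.py <<'E'
from h import *
from scipy.ndimage import map_coordinates,gaussian_filter
a=bot.get_image("scene");b=bot.get_image("top")
def edge(im,p,q,z,off,nm,w=3):
    g=gaussian_filter(im["pixels"].astype(float).mean(2),.7); p=np.array(p,float);q=np.array(q,float)
    d=(q-p)/np.linalg.norm(q-p); n=np.array([-d[1],d[0]]); s=np.arange(-w,w+.01,.1); pts=[]
    for t in np.linspace(0,1,40):
        c=p+(q-p)*t; xy=c+s[:,None]*n
        v=map_coordinates(g,[xy[:,1],xy[:,0]],order=3); gr=np.abs(np.gradient(v)); k=gr**2
        pts.append(xy[gr.argmax()] if 5<gr.argmax()<len(s)-6 else [np.nan]*2)
    pts=np.array(pts); pts=pts[~np.isnan(pts[:,0])]
    W=unproj(im,pts,z)[:,:2]
    for _ in range(4):
        m=W.mean(0); u,S,vt=np.linalg.svd(W-m); r=np.abs((W-m)@vt[1]); W=W[r<=max(2*r.std(),.0004)]
    A=(np.rad2deg(np.arctan2(vt[0][1],vt[0][0]))-off+90)%180-90
    print(nm,"yaw %.2f"%A,len(W),"res mm %.2f"%(1e3*np.std((W-m)@vt[1])), m)
f=lambda x,y:np.array([371,250])+np.array([x-400,y])/5-.5
g=lambda x,y:np.array([345,288])+np.array([x,y])/5-.5
edge(b,f(725,225),f(709,85),.06,0,"topR")
edge(b,f(511,255),f(498,95),.072,0,"topL")
edge(b,f(487,300),f(468,100),.02,0,"topLL")
edge(b,f(670,42),f(530,47),.07,90,"back")
edge(b,f(700,346),f(525,354),.03,90,"front")
edge(a,g(75,170),g(145,55),.07,0,"sceneL")
edge(a,g(265,370),g(365,205),.05,0,"sceneR",)
edge(a,g(60,320),g(200,392),.02,90,"sceneFront")
edge(a,g(215,40),g(340,105),.072,90,"sceneBack")
edge(a,g(90,200),g(230,285),.072,90,"sceneTopFront",4)
edge(b,f(525,275),f(710,268),.072,90,"topTopFront",4)
E
python3 e.py
python3 - <<'E'
from h import *
b=bot.get_image("top");a=bot.get_image("scene")
o=np.array([213-40,300-40]);print("orange top",unproj(b,o+np.array([587-400,198])/5-.5,.121), "blues",unproj(b,o+np.array([466-400,189])/5-.5,.121),unproj(b,o+np.array([706-400,208])/5-.5,.121))
o=np.array([215-40,222-40]);print("orange scene",unproj(a,o+np.array([200,172])/5-.5,.121))
E
```

```text
topR yaw 4.42 35 res mm 0.20 [ 0.49167328 -0.26645448]
topL yaw 4.70 40 res mm 0.16 [ 0.48211258 -0.15969284]
topLL yaw 4.47 38 res mm 0.16 [ 0.47251513 -0.15275967]
back yaw 4.52 37 res mm 0.17 [ 0.54530374 -0.20592711]
front yaw 4.52 23 res mm 0.22 [ 0.40209288 -0.22503065]
sceneL yaw 4.65 39 res mm 0.11 [ 0.47743056 -0.16311493]
sceneR yaw 4.43 40 res mm 0.13 [ 0.47024143 -0.27797152]
sceneFront yaw 4.58 40 res mm 0.12 [ 0.40506608 -0.22695834]
sceneBack yaw 4.69 40 res mm 0.17 [ 0.54214715 -0.21133599]
sceneTopFront yaw 5.41 13 res mm 0.15 [ 0.43469127 -0.21889548]
topTopFront yaw 2.98 2 res mm 0.10 [ 0.43765755 -0.21525323]
orange top [[0.43968062 0.26580872 0.121     ]] blues [[0.44311316 0.32233016 0.121     ]] [[0.43572302 0.21057828 0.121     ]]
orange scene [[0.4385547  0.26286959 0.121     ]]
```

```bash
cat >> e.py <<'E'
print("cup")
c=lambda x,y:np.array([317,278])+np.array([x-400,y])/8-.5
s=lambda x,y:np.array([288,278])+np.array([x,y])/8-.5
edge(b,c(512,160),c(535,275),.02,0,"L",2)
edge(b,c(658,135),c(680,245),.02,0,"R",2)
edge(b,c(525,140),c(645,118),.02,90,"Back",2)
edge(b,c(550,286),c(672,264),.02,90,"front",2)
edge(a,s(112,268),s(232,326),.0,90,"sfront",2)
edge(a,s(245,318),s(298,225),.0,0,"sR",2)
edge(a,s(112,240),s(228,288),.02,90,"sfrontT",2)
E
python3 e.py | sed -n '/cup/,$p'
```

```text
cup
L yaw 10.07 40 res mm 0.19 [ 0.43645689 -0.01773968]
R yaw 8.59 16 res mm 0.13 [ 0.43912811 -0.06344131]
Back yaw 9.91 11 res mm 0.23 [ 0.46375952 -0.03466478]
front yaw 10.97 33 res mm 0.13 [ 0.42003732 -0.04626909]
sfront yaw 11.28 19 res mm 0.19 [ 0.42084742 -0.05186419]
sR yaw 17.97 9 res mm 0.21 [ 0.44507124 -0.06111469]
sfrontT yaw 10.96 14 res mm 0.15 [ 0.41916722 -0.04379855]
```

Call:
apply_moves:
  plan:
    - [[0,0.12,0],[0,-1,0],0]
    - [[0,0.12,0],[0,0,0],0]
    - [[0,0.12,0],[0,0,0],0]
    - [[0,0.12,0],[0,0,0],0]
    - [[0,0.12,0],[0,0,0],0]
    - [[0,0.12,0],[0,0,0],0]
    - [[0,0.12,0],[0,0,0],0]
    - [[0,0.12,0],[0,0,0],0]
  newtons: 30

```text
clock: 2.07
eef_pos: [0.2684, 0.5919, 0.2372]
tcp_rot: [[0.147, -0.002, 0.989], [-0.989, 0.001, 0.147], [-0.001, -1.0, -0.002]]
contact_force: [0.7, -0.0, -0.7]
gripper_width: 0.093
```

Call:
apply_moves:
  plan:
    - [[0,0,0],[3.2,0,1.67],0]
    - [[0,0,0],[3.2,0,1.67],0]
    - [[0,0,0],[3.2,0,1.67],0]
    - [[0,0,0],[3.2,0,1.67],0]
    - [[0,0,0],[3.2,0,1.67],0]
    - [[0,0,0],[3.2,0,1.67],0]
    - [[0,0,0],[3.2,0,1.67],0]
    - [[0,0,0],[3.2,0,1.67],0]
    - [[0,0,0],[3.2,0,1.67],0]
    - [[0,0,0],[3.2,0,1.67],0]

```text
clock: 2.9
eef_pos: [0.4797, 0.3028, 0.2335]
tcp_rot: [[0.17, -0.006, 0.985], [-0.985, 0.01, 0.17], [-0.011, -1.0, -0.004]]
contact_force: [0.5, 0.1, -0.2]
gripper_width: 0.093
```

Call:
apply_moves:
  plan:
    - [[0,0,0],[3.3,0,-0.8],0]
    - [[0,0,0],[3.3,0,-0.8],0]
    - [[0,0,0],[3.3,0,-0.8],0]
    - [[0,0,0],[3.3,0,-0.8],0]
    - [[0,0,0],[3.3,0,-0.8],0]
    - [[0,0,0],[3.3,0,-0.8],0]
    - [[0,0,0],[3.3,0,-0.8],0]
    - [[0,0,0],[3.3,0,-0.8],0]
    - [[0,-0.04,0],[3.3,0,-0.8],0]
    - [[0,0,0],[0,0,0],0]

```text
clock: 3.73
eef_pos: [0.4627, -0.0254, 0.2326]
tcp_rot: [[0.196, 0.007, 0.981], [-0.981, 0.007, 0.196], [-0.006, -1.0, 0.009]]
contact_force: [1.0, -0.4, 0.5]
gripper_width: 0.0931
```

```bash
cat > go.py <<'E'
import sys
from h import *
from scipy.spatial.transform import Rotation as Ro
def plan(pos,yaw):
    s=bot.sense(); R=s["tcp_rot"]; y=np.deg2rad(yaw)
    T=np.c_[[np.sin(y),-np.cos(y),0],[0,0,-1],[np.cos(y),np.sin(y),0]]
    rv=Ro.from_matrix(R.T@T).as_rotvec(); d=R.T@(np.array(pos)-s["eef_pos"])*100; d2=T.T@(np.array(pos)-s["eef_pos"])*100
    print("t",round(s["clock"],2),"pos",s["eef_pos"].round(4),"jaw",round(np.rad2deg(np.arctan2(R[1,2],R[0,2])),2),"tilt deg",np.rad2deg(R[:2,1]).round(2),"F",s["contact_force"].round(1),"w",round(s["gripper_width"],4))
    print("turn",rv.round(4),"shift cm (now axes)",d.round(2),"(target axes)",d2.round(2))
if __name__=="__main__":
    v=list(map(float,sys.argv[1:])); plan(v[:3],v[3])
E
python3 go.py 0.442 -0.040 0.10 10.7
```

```text
t 3.73 pos [ 0.4627 -0.0254  0.2326] jaw 11.3 tilt deg [0.43 0.42] F [ 1.  -0.4  0.5] w 0.0931
turn [-0.0087  0.0106 -0.0057] shift cm (now axes) [ 1.1  13.23 -2.43] (target axes) [ 1.05 13.26 -2.3 ]
```

Call:
apply_moves:
  plan:
    - [[-0.009,0.01,-0.006],[1.05,0,-2.3],0]
    - [[0,0,0],[0,3,0],0]
    - [[0,0,0],[0,3,0],0]
    - [[0,0,0],[0,3,0],0]
    - [[0,0,0],[0,3,0],0]
    - [[0,0,0],[0,0,0],0]

```text
clock: 4.23
eef_pos: [0.4474, -0.0452, 0.1134]
tcp_rot: [[0.175, 0.017, 0.984], [-0.984, -0.001, 0.176], [0.004, -1.0, 0.016]]
contact_force: [-0.3, 0.5, -0.1]
gripper_width: 0.0927
```

```bash
python3 go.py 0.442 -0.040 0.06 10.7; python3 - <<'E'
from h import *
a=bot.get_image("scene");b=bot.get_image("top")
x=[crop(a,313,290,50,"x.png",s=4),crop(b,342,293,50,"x.png",s=4)]
cv2.imwrite("pics/g1.png",np.hstack(x))
E
```

```text
t 4.23 pos [ 0.4474 -0.0452  0.1134] jaw 10.11 tilt deg [ 0.96 -0.09] F [-0.3  0.5 -0.1] w 0.0927
turn [-0.0163 -0.0103  0.0045] shift cm (now axes) [-0.63  5.33 -0.53] (target axes) [-0.61  5.34 -0.44]
```

View pics/g1.png

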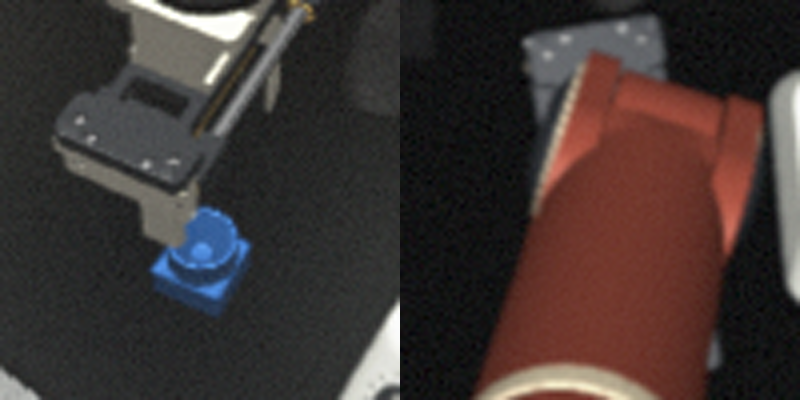

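Call:
apply_moves:
  plan:
    - [[-0.016,-0.01,0.005],[-0.6,0,-0.45],0]
    - [[0,0,0],[0,2,0],0]
    - [[0,0,0],[0,2,0],0]
    - [[0,0,0],[0,0,0],0]
    - [[0,0,0],[0,0,0],0]

```text
clock: 4.75
eef_pos: [0.4522, -0.0385, 0.0852]
tcp_rot: [[0.19, 0.024, 0.982], [-0.982, 0.001, 0.19], [0.003, -1.0, 0.024]]
contact_force: [1.0, -0.3, -0.1]
gripper_width: 0.093
```

```bash
python3 go.py 0.442 -0.040 0.011 10.7
```

```text
t 4.75 pos [ 0.4522 -0.0385  0.0852] jaw 10.95 tilt deg [1.39 0.08] F [ 1.  -0.3 -0.1] w 0.093
turn [-0.0241  0.0042  0.0032] shift cm (now axes) [-0.08  7.39 -1.21] (target axes) [-0.05  7.42 -1.03]
```

```bash
python3 - <<'E'
from workcell import bot
s=bot.sense();print(s["joint_pos"].round(1),s["qd"].round(2),s["joint_efforts"].round(1))
E
```

```text
[ -6.8  31.2  13.  123.2 -16.   25.7  29.6] [-0.71 -0.33 -0.05 -0.29  0.16  0.93  0.04] [  0.  -33.    2.   -7.9  -0.   -0.    0. ]
```

Call:
apply_moves:
  plan:
    - [[-0.024,0,0.003],[0,2,-1],0]

```text
clock: 4.83
eef_pos: [0.447, -0.0401, 0.0686]
tcp_rot: [[0.191, 0.01, 0.982], [-0.982, -0.0, 0.191], [0.002, -1.0, 0.01]]
contact_force: [0.9, 0.1, 1.2]
gripper_width: 0.0932
```

```bash
python3 go.py 0.442 -0.040 0.011 10.7;python3 - <<'E'
from workcell import bot
s=bot.sense();print(s["joint_pos"].round(1),s["qd"].round(2))
E
```

```text
t 4.83 pos [ 0.447  -0.0401  0.0686] jaw 11.02 tilt deg [ 0.59 -0.02] F [0.9 0.1 1.2] w 0.0932
turn [-0.0101  0.0055  0.0023] shift cm (now axes) [-0.12  5.76 -0.55] (target axes) [-0.1   5.76 -0.49]
[ -6.1  33.   12.2 124.1 -16.5  23.8  30.3] [ 10.49  26.63 -11.19  13.74  -6.46 -23.49   9.38]
```

Call:
apply_moves:
  plan:
    - [[-0.01,-0.005,0.002],[0,2,-0.5],0]
    - [[-0.005,0,0],[0,1.5,-0.3],0]
    - [[0,0,0],[0,0.5,-0.1],0]

```text
clock: 5.08
eef_pos: [0.4415, -0.0412, 0.0319]
tcp_rot: [[0.198, 0.003, 0.98], [-0.98, -0.001, 0.198], [0.002, -1.0, 0.003]]
contact_force: [-0.1, 1.3, 0.2]
gripper_width: 0.093
```

```bash
python3 go.py 0.442 -0.040 0.011 10.7;python3 - <<'E'
from workcell import bot
s=bot.sense();print(s["joint_pos"].round(1),s["qd"].round(2))
E
```

```text
t 5.08 pos [ 0.4415 -0.0412  0.0319] jaw 11.44 tilt deg [ 0.16 -0.07] F [-0.1  1.3  0.2] w 0.093
turn [-0.0026  0.0129  0.0017] shift cm (now axes) [-0.11  2.09  0.06] (target axes) [-0.11  2.09  0.07]
[ -3.9  37.    9.3 125.8 -18.   18.2  32.1] [ 3.48  3.76 -4.65  1.88 -1.98 -9.42  2.18]
```

Call:
apply_moves:
  plan:
    - [[-0.003,0.01,0.002],[-0.1,1.0,0],0]
    - [[0,0,0],[0,0.7,0],0]
    - [[0,0,0],[0,0.2,0],0]
    - [[0,0,0],[0,0,0],0]

```text
clock: 5.42
eef_pos: [0.4448, -0.0398, 0.0147]
tcp_rot: [[0.188, 0.006, 0.982], [-0.982, 0.0, 0.188], [0.001, -1.0, 0.006]]
contact_force: [0.1, -0.2, 0.2]
gripper_width: 0.093
```

```bash
python3 go.py 0.442 -0.040 0.011 10.7
```

```text
t 5.42 pos [ 0.4448 -0.0398  0.0147] jaw 10.86 tilt deg [0.37 0.02] F [ 0.1 -0.2  0.2] w 0.093
turn [-0.0064  0.0028  0.0008] shift cm (now axes) [-0.03  0.37 -0.28] (target axes) [-0.03  0.37 -0.28]
```

Call:
apply_moves:
  plan:
    - [[-0.006,0.003,0],[0,0.35,-0.28],0]
    - [[0,0,0],[0,0,0],60]
    - [[0,0,0],[0,0,0],110]
    - [[0,0,0],[0,0,0],160]
    - [[0,0,0],[0,0,0],180]
    - [[0,0,0],[0,0,0],180]
    - [[0,0,0],[0,0,0],180]
    - [[0,0,0],[0,0,0],180]
  newtons: 25

```text
clock: 6.08
eef_pos: [0.4433, -0.0404, 0.0126]
tcp_rot: [[0.185, 0.004, 0.983], [-0.983, -0.001, 0.185], [0.002, -1.0, 0.003]]
contact_force: [-0.2, -0.0, 0.1]
gripper_width: 0.0509
```

```bash
python3 go.py 0.442 -0.040 0.011 10.7
```

```text
t 6.08 pos [ 0.4433 -0.0404  0.0126] jaw 10.67 tilt deg [ 0.21 -0.06] F [-0.2 -0.   0.1] w 0.0509
turn [-0.0034 -0.0005  0.0017] shift cm (now axes) [-0.06  0.16 -0.12] (target axes) [-0.06  0.16 -0.12]
```

Call:
apply_moves:
  plan:
    - [[0,0,0],[0,0,0],180]
    - [[0,0,0],[0,0,0],180]
    - [[0,0,0],[0,0,0],180]
    - [[0,0,0],[0,0,0],180]

```text
clock: 6.42
eef_pos: [0.4431, -0.0404, 0.0127]
tcp_rot: [[0.185, 0.003, 0.983], [-0.983, -0.001, 0.185], [0.002, -1.0, 0.003]]
contact_force: [0.1, 0.4, 0.2]
gripper_width: 0.0435
```

```bash
python3 go.py 0.442 -0.040 0.011 10.7
```

```text
t 6.42 pos [ 0.4431 -0.0404  0.0127] jaw 10.67 tilt deg [ 0.19 -0.06] F [0.1 0.4 0.2] w 0.0435
turn [-0.0031 -0.0004  0.0016] shift cm (now axes) [-0.06  0.17 -0.1 ] (target axes) [-0.06  0.17 -0.1 ]
```

Call:
apply_moves:
  plan:
    - [[0,0,0],[0,-1,0],180]
    - [[0,0,0],[0,-3,0],180]
    - [[0,0,0],[0,-4,0],180]
    - [[0,0,0],[0,-4,0],180]
    - [[0,0,0],[0,-4,0],180]
    - [[0,0,0],[0,-1,0],180]
    - [[0,0,0],[0,0,0],180]

```text
clock: 7.0
eef_pos: [0.4408, -0.0404, 0.1879]
tcp_rot: [[0.184, -0.005, 0.983], [-0.983, 0.0, 0.184], [-0.001, -1.0, -0.005]]
contact_force: [0.4, -0.3, -1.4]
gripper_width: 0.0439
```

```bash
python3 go.py 0.4815 -0.2138 0.180 4.55
```

```text
t 7.0 pos [ 0.4408 -0.0404  0.1879] jaw 10.61 tilt deg [-0.29  0.  ] F [ 0.4 -0.3 -1.4] w 0.0439
turn [ 0.0051  0.1057 -0.0007] shift cm (now axes) [17.79  0.76  0.82] (target axes) [17.61  0.79  2.69]
```

Call:
apply_moves:
  plan:
    - [[0.005,0.1,0],[2,0,0.2],180]
    - [[0,0,0],[3,0,0.45],180]
    - [[0,0,0],[3.5,0,0.6],180]
    - [[0,0,0],[3.5,0,0.6],180]
    - [[0,0,0],[2.5,0,0.4],180]
    - [[0,0,0],[1.5,0,0.2],180]
    - [[0,0,0],[0.5,0,0],180]
    - [[0,0,0],[0,0,0],180]
    - [[0,0,0],[0,0,0],180]

```text
clock: 7.75
eef_pos: [0.4769, -0.2034, 0.1765]
tcp_rot: [[0.088, -0.016, 0.996], [-0.996, 0.009, 0.088], [-0.011, -1.0, -0.016]]
contact_force: [-0.4, -0.8, -1.3]
gripper_width: 0.0438
```

```bash
python3 go.py 0.4815 -0.2138 0.160 4.55
```

```text
t 7.75 pos [ 0.4769 -0.2034  0.1765] jaw 5.04 tilt deg [-0.94  0.53] F [-0.4 -0.8 -1.3] w 0.0438
turn [ 0.0156  0.0085 -0.0106] shift cm (now axes) [1.1  1.63 0.39] (target axes) [1.08 1.65 0.38]
```

Call:
apply_moves:
  plan:
    - [[0.0156,0.0085,-0.0106],[1.1,1.0,0.4],180]
    - [[0,0,0],[0,1.0,0],180]
    - [[0,0,0],[0,0.5,0],180]

```text
clock: 8.0
eef_pos: [0.4813, -0.2086, 0.1495]
tcp_rot: [[0.085, -0.001, 0.996], [-0.996, 0.004, 0.085], [-0.004, -1.0, -0.001]]
contact_force: [-0.5, 0.4, -0.3]
gripper_width: 0.0437
```

```bash
python3 go.py 0.4815 -0.2138 0.145 4.55; cat > look.py <<'E'
import sys
from h import *
n=sys.argv[1]
a=bot.get_image("scene");b=bot.get_image("top")
x=[crop(a,388,300,33,"x.png",s=6),crop(b,417,280,33,"x.png",s=6)]
cv2.imwrite(f"pics/{n}.png",np.hstack(x))
E
python3 look.py g2
```

```text
t 8.0 pos [ 0.4813 -0.2086  0.1495] jaw 4.87 tilt deg [-0.07  0.25] F [-0.5  0.4 -0.3] w 0.0437
turn [ 0.0008  0.0057 -0.0045] shift cm (now axes) [ 0.52  0.45 -0.03] (target axes) [ 0.52  0.45 -0.02]
```

View pics/g2.png

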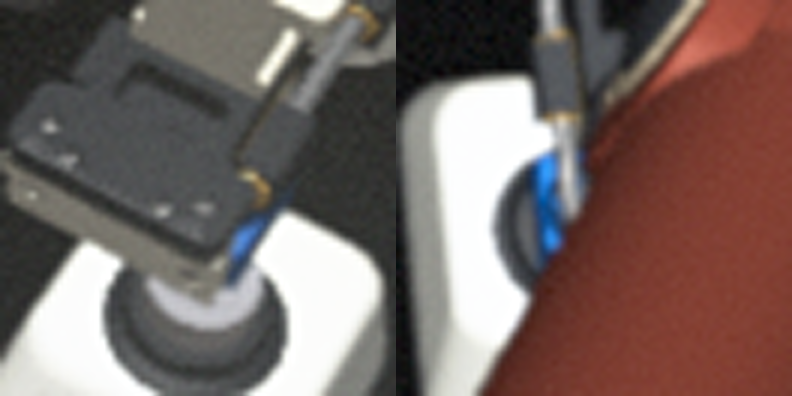

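Call:
apply_moves:
  plan:
    - [[0,0.006,-0.0045],[0.55,0.2,0],180]
    - [[0,0,0],[0,0.5,0],180]
    - [[0,0,0],[0,0,0],180]

```text
clock: 8.35
eef_pos: [0.4822, -0.2126, 0.1425]
tcp_rot: [[0.082, -0.001, 0.997], [-0.997, 0.0, 0.082], [-0.0, -1.0, -0.001]]
contact_force: [0.4, -0.4, 0.1]
gripper_width: 0.044
```

```bash
python3 go.py 0.4815 -0.2142 0.132 4.55
```

```text
t 8.35 pos [ 0.4822 -0.2126  0.1425] jaw 4.69 tilt deg [-0.06  0.02] F [ 0.4 -0.4  0.1] w 0.044
turn [ 0.0011  0.0025 -0.0005] shift cm (now axes) [ 0.16  1.05 -0.08] (target axes) [ 0.16  1.05 -0.08]
```

Call:
apply_moves:
  plan:
    - [[0.001,0.0025,0],[0.15,0.5,-0.06],180]
    - [[0,0,0],[0,0.4,0],180]
    - [[0,0,0],[0,0.1,0],180]
    - [[0,0,0],[0,0,0],180]

```text
clock: 8.68
eef_pos: [0.4821, -0.2141, 0.1319]
tcp_rot: [[0.079, 0.001, 0.997], [-0.997, 0.0, 0.079], [-0.0, -1.0, 0.001]]
contact_force: [-0.2, -0.3, -0.8]
gripper_width: 0.0437
```

```bash
python3 go.py 0.4815 -0.2142 0.128 4.55; python3 look.py g3
```

```text
t 8.68 pos [ 0.4821 -0.2141  0.1319] jaw 4.55 tilt deg [0.06 0.02] F [-0.2 -0.3 -0.8] w 0.0437
turn [-0.0011  0.0001 -0.0003] shift cm (now axes) [ 0.01  0.39 -0.06] (target axes) [ 0.01  0.39 -0.06]
```

View pics/g3.png

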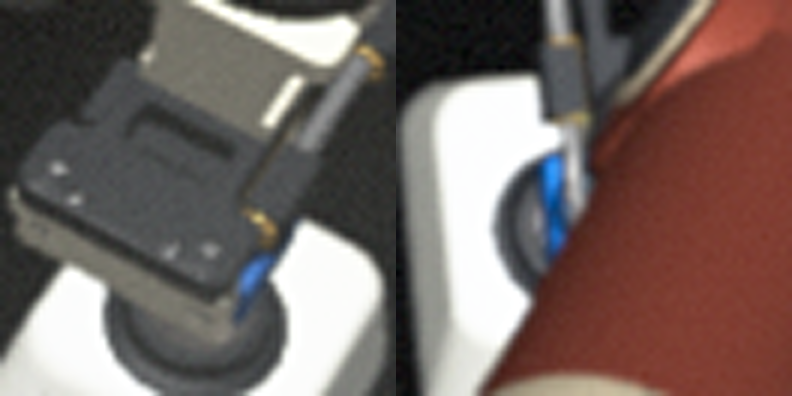

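```bash
cat > ov.py <<'E'
import sys
from h import *
a=bot.get_image("scene");b=bot.get_image("top"); s=bot.sense(); p=s["eef_pos"]; z0=p[2]-.0127
w=np.deg2rad(4.55); c,si=np.cos(w),np.sin(w)
def sq(z,r=.022): 
    q=np.array([[1,1],[1,-1],[-1,-1],[-1,1],[1,1]])*r@np.array([[c,si],[-si,c]]); return np.c_[q+p[:2],np.full(5,z)]
t=np.linspace(0,6.3,50); ci=np.c_[np.cos(t)*.021+p[0],np.sin(t)*.021+p[1],np.full(50,z0+.04)]
L=[(sq(z0),(0,0,255)),(sq(z0+.02),(0,255,0)),(ci,(0,255,255))]
cv2.imwrite(f"pics/{sys.argv[1]}.png",np.hstack([crop(a,396,305,25,"x.png",L,8),crop(b,417,280,25,"x.png",L,8)]))
E
python3 ov.py o1
```

```text
(no output)
```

View pics/o1.png

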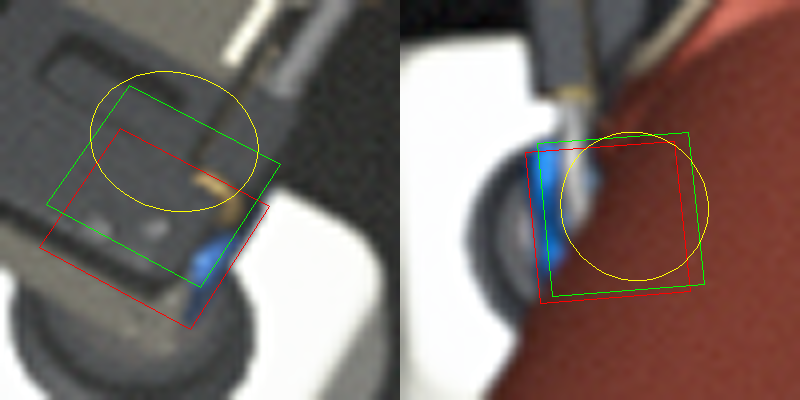

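Call:
apply_moves:
  plan:
    - [[-0.001,0,0],[0,0.3,-0.06],180]
    - [[0,0,0],[0,0.3,0],180]
    - [[0,0,0],[0,0.1,0],180]

```text
clock: 9.13
eef_pos: [0.4823, -0.2145, 0.1255]
tcp_rot: [[0.08, 0.002, 0.997], [-0.997, -0.001, 0.08], [0.001, -1.0, 0.002]]
contact_force: [0.7, 0.5, -0.3]
gripper_width: 0.0435
```

```bash
python3 go.py 0.4815 -0.2142 0.120 4.55
```

```text
t 9.13 pos [ 0.4823 -0.2145  0.1255] jaw 4.57 tilt deg [ 0.14 -0.04] F [ 0.7  0.5 -0.3] w 0.0435
turn [-0.0024  0.0003  0.0009] shift cm (now axes) [-0.03  0.55 -0.07] (target axes) [-0.03  0.55 -0.07]
```

Underside is 3 mm below the stub's top with no force: the stub is in the bore mouth.

Call:
apply_moves:
  plan:
    - [[-0.002,0,0],[0,0.3,0],180]
    - [[0,0,0],[0,0.2,0],180]

```text
clock: 9.3
eef_pos: [0.4818, -0.2141, 0.1205]
tcp_rot: [[0.08, -0.001, 0.997], [-0.997, 0.0, 0.08], [-0.0, -1.0, -0.001]]
contact_force: [0.3, -0.2, 0.3]
gripper_width: 0.044
```

```bash
python3 go.py 0.4815 -0.2142 0.115 4.55
```

```text
t 9.3 pos [ 0.4818 -0.2141  0.1205] jaw 4.57 tilt deg [-0.04  0.01] F [ 0.3 -0.2  0.3] w 0.044
turn [ 0.0006  0.0003 -0.0003] shift cm (now axes) [ 0.01  0.55 -0.03] (target axes) [ 0.01  0.55 -0.03]
```

Call:
apply_moves:
  plan:
    - [[0,0,0],[0,0.3,0],180]
    - [[0,0,0],[0,0.2,0],180]

```text
clock: 9.47
eef_pos: [0.4817, -0.214, 0.1148]
tcp_rot: [[0.08, -0.001, 0.997], [-0.997, 0.0, 0.08], [-0.0, -1.0, -0.001]]
contact_force: [-0.5, 0.2, -1.1]
gripper_width: 0.044
```

```bash
python3 go.py 0.4815 -0.2142 0.112 4.55
```

```text
t 9.47 pos [ 0.4817 -0.214   0.1148] jaw 4.58 tilt deg [-0.04  0.01] F [-0.5  0.2 -1.1] w 0.044
turn [ 0.0007  0.0005 -0.0002] shift cm (now axes) [ 0.02  0.28 -0.02] (target axes) [ 0.02  0.28 -0.02]
```

Call:
apply_moves:
  plan:
    - [[0,0,0],[0,0.3,0],180]
    - [[0,0,0],[0,0.2,0],180]

```text
clock: 9.63
eef_pos: [0.4817, -0.2141, 0.11]
tcp_rot: [[0.08, -0.001, 0.997], [-0.997, 0.0, 0.08], [-0.001, -1.0, -0.0]]
contact_force: [-1.8, 1.0, 6.1]
gripper_width: 0.0442
```

```bash
python3 go.py 0.4815 -0.2142 0.112 4.55
```

```text
t 9.63 pos [ 0.4817 -0.2141  0.11  ] jaw 4.57 tilt deg [-0.03  0.03] F [-1.8  1.   6.1] w 0.0442
turn [ 0.0005  0.0004 -0.0005] shift cm (now axes) [ 0.01 -0.2  -0.03] (target axes) [ 0.01 -0.2  -0.03]
```

Call:
apply_moves:
  plan:
    - [[0,0,0],[0,-0.3,0],180]
    - [[0,0,0],[0,0,0],120]
    - [[0,0,0],[0,0,0],80]
    - [[0,0,0],[0,0,0],40]
    - [[0,0,0],[0,0,0],0]
    - [[0,0,0],[0,0,0],0]
    - [[0,0,0],[0,0,0],0]
    - [[0,0,0],[0,0,0],0]
    - [[0,0,0],[0,0,0],0]

```text
clock: 10.38
eef_pos: [0.483, -0.2149, 0.1128]
tcp_rot: [[0.08, 0.002, 0.997], [-0.997, -0.002, 0.08], [0.002, -1.0, 0.002]]
contact_force: [0.1, -0.2, 0.2]
gripper_width: 0.0902
```

```bash
python3 go.py 0.4815 -0.2142 0.22 4.55
```

```text
t 10.38 pos [ 0.483  -0.2149  0.1128] jaw 4.57 tilt deg [ 0.12 -0.09] F [ 0.1 -0.2  0.2] w 0.0902
turn [-0.0019  0.0003  0.0017] shift cm (now axes) [ -0.07 -10.72  -0.13] (target axes) [ -0.08 -10.72  -0.15]
```

Call:
apply_moves:
  plan:
    - [[0,0,0],[0,-1,0],0]
    - [[0,0,0],[0,-3,0],0]
    - [[0,0,0],[0,-4,0],0]
    - [[0,0,0],[0,-4,0],0]
    - [[0,0,0],[0,-3,0],0]
    - [[0,0,0],[-3,0,0],0]
    - [[0,0,0],[-4,0,0],0]
    - [[0,0,0],[-4,0,0],0]
    - [[0,0,0],[-4,0,0],0]
    - [[0,0,0],[-4,0,0],0]
    - [[0,0,0],[-4,0,0],0]
    - [[0,0,0],[-4,0,-0.3],0]
    - [[0,0,0],[-4,0,-0.3],0]
    - [[0,0,0],[-4,0,-0.3],0]
    - [[0,0,0],[-4,0,-0.3],0]
    - [[0,0,0],[-3,0,0],0]

```text
clock: 11.72
eef_pos: [0.4413, 0.2079, 0.2809]
tcp_rot: [[0.052, 0.02, 0.998], [-0.999, -0.006, 0.053], [0.007, -1.0, 0.019]]
contact_force: [-0.1, -0.4, 0.4]
gripper_width: 0.0929
```

```bash
python3 go.py 0.439 0.264 0.22 0; python3 look.py h1; python3 - <<'E'
from h import *
b=bot.get_image("top");a=bot.get_image("scene")
cv2.imwrite("pics/h2.png",a["pixels"][:,:,::-1])
E
```

```text
t 11.72 pos [0.4413 0.2079 0.2809] jaw 3.01 tilt deg [ 1.12 -0.36] F [-0.1 -0.4  0.4] w 0.0929
turn [-0.0194  0.0525  0.0068] shift cm (now axes) [-5.66  6.04 -0.05] (target axes) [-5.61  6.09 -0.23]
```

View pics/h1.png

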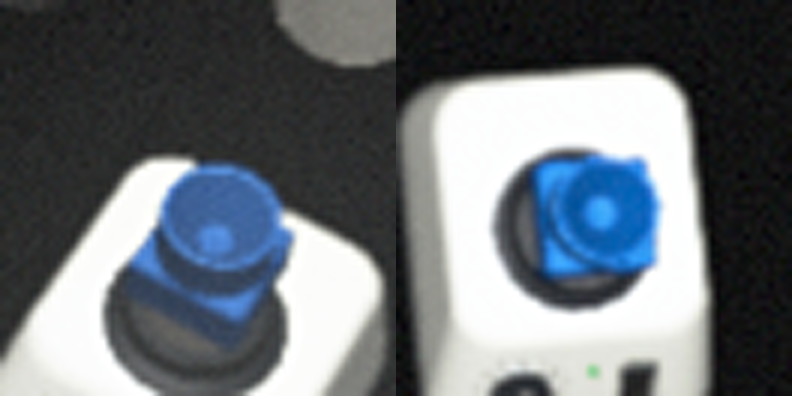

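View pics/h2.png

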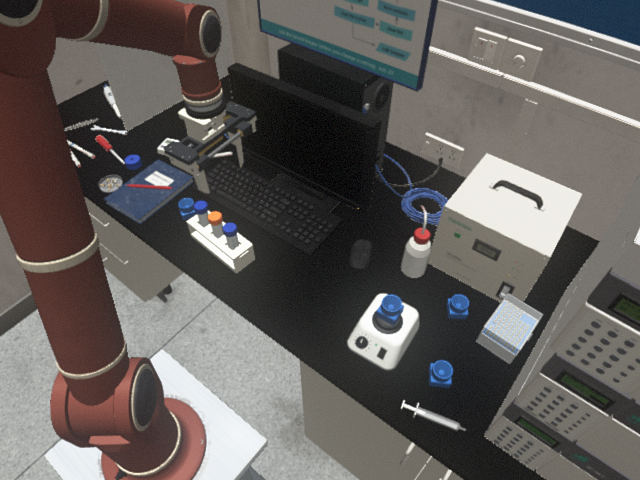

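```bash
cat > ov2.py <<'E'
import sys
from h import *
from fit import cuppts
a=bot.get_image("scene");b=bot.get_image("top")
for z0 in(.102,.110):
    h1,h2=cuppts(.4817,-.2140,np.deg2rad(4.55)); h1[:,2]+=z0;h2[:,2]+=z0
    cl=lambda P:np.vstack([P,P[:1]])
    fl=cl(h2[60:]).copy(); fl[:,:2]=(fl[:,:2]-[.4817,-.214])*6/21+[.4817,-.214]; fl[:,2]=z0+.024
    L=[(cl(h1[:4]),(0,0,255)),(cl(h1[4:]),(0,255,0)),(cl(h2[60:]),(0,255,255)),(fl,(255,255,255))]
    cv2.imwrite(f"pics/o_{int(z0*1000)}.png",np.hstack([crop(a,390,307,25,"x.png",L,8),crop(b,417,280,25,"x.png",L,8)]))
E
python3 ov2.py
```

```text
(no output)
```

View pics/o_102.png

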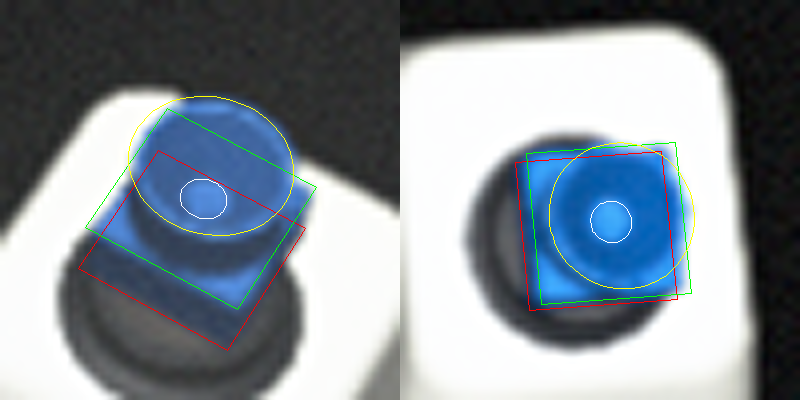

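View pics/o_110.png

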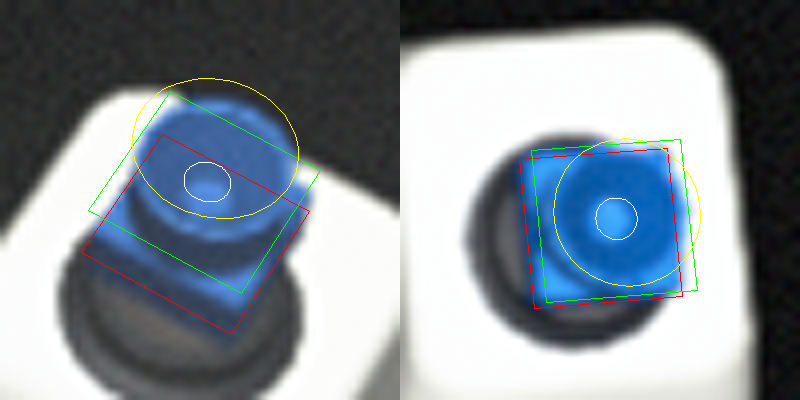

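Call:
apply_moves:
  plan:
    - [[-0.019,0.1,0.007],[-3,2,0],0]
    - [[0,0.02,0],[-2,3,-0.2],0]
    - [[0,0,0],[-0.5,3,0],0]
    - [[0,0,0],[0,2,0],0]
    - [[0,0,0],[0,0,0],0]

```text
clock: 12.53
eef_pos: [0.4482, 0.2521, 0.1807]
tcp_rot: [[-0.098, 0.01, 0.995], [-0.995, 0.002, -0.098], [-0.003, -1.0, 0.01]]
contact_force: [-0.7, 0.3, -0.5]
gripper_width: 0.0932
```

```bash
python3 go.py 0.439 0.2643 0.16 -3.8
```

```text
t 12.53 pos [0.4482 0.2521 0.1807] jaw -5.62 tilt deg [0.57 0.14] F [-0.7  0.3 -0.5] w 0.0932
turn [-0.0097 -0.0317 -0.0032] shift cm (now axes) [-1.12  2.06 -1.05] (target axes) [-1.16  2.07 -1.  ]
```

Call:
apply_moves:
  plan:
    - [[-0.01,-0.03,-0.003],[-1.1,1,-1.05],0]
    - [[0,0,0],[0,1,0],0]
    - [[0,0,0],[0,0,0],0]
    - [[0,0,0],[0,0,0],0]

```text
clock: 12.87
eef_pos: [0.4403, 0.2629, 0.1612]
tcp_rot: [[-0.07, 0.001, 0.998], [-0.998, 0.001, -0.07], [-0.001, -1.0, 0.001]]
contact_force: [0.1, -0.3, -0.1]
gripper_width: 0.0928
```

```bash
python3 go.py 0.439 0.2643 0.15 -3.8; python3 - <<'E'
from h import *
a=bot.get_image("scene");b=bot.get_image("top")
x=[crop(a,215,215,40,"x.png",s=5),crop(b,213,290,40,"x.png",s=5)]
cv2.imwrite("pics/t1.png",np.hstack(x))
E
```

```text
t 12.87 pos [0.4403 0.2629 0.1612] jaw -4.04 tilt deg [0.08 0.05] F [ 0.1 -0.3 -0.1] w 0.0928
turn [-0.0014 -0.0042 -0.0009] shift cm (now axes) [-0.13  1.12 -0.14] (target axes) [-0.13  1.12 -0.14]
```

View pics/t1.png

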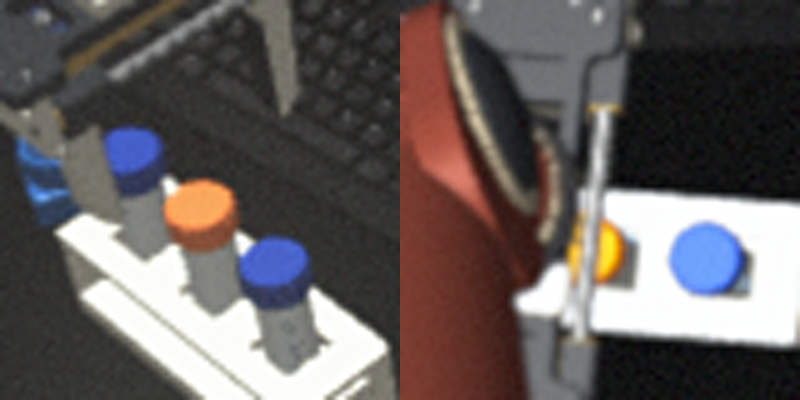

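Call:
apply_moves:
  plan:
    - [[0,-0.004,0],[-0.13,1,-0.12],0]
    - [[0,0,0],[0,1.5,0],0]
    - [[0,0,0],[0,1.5,0],0]
    - [[0,0,0],[0,0.8,0],0]
    - [[0,0,0],[0,0,0],0]

```text
clock: 13.38
eef_pos: [0.4426, 0.265, 0.1142]
tcp_rot: [[-0.068, 0.011, 0.998], [-0.998, 0.006, -0.068], [-0.007, -1.0, 0.01]]
contact_force: [0.8, -0.4, -0.7]
gripper_width: 0.093
```

```bash
python3 go.py 0.439 0.2643 0.10 -3.8
```

```text
t 13.38 pos [0.4426 0.265  0.1142] jaw -3.89 tilt deg [0.61 0.34] F [ 0.8 -0.4 -0.7] w 0.093
turn [-0.0102 -0.0016 -0.0067] shift cm (now axes) [ 0.1   1.41 -0.37] (target axes) [ 0.09  1.42 -0.36]
```

Call:
apply_moves:
  plan:
    - [[-0.01,0,-0.007],[0.1,0.8,-0.4],0]
    - [[-0.002,0,-0.002],[0,0.7,-0.05],0]
    - [[0,0,0],[0,0,0],0]

```text
clock: 13.63
eef_pos: [0.4384, 0.2645, 0.0985]
tcp_rot: [[-0.068, -0.002, 0.998], [-0.998, -0.002, -0.068], [0.002, -1.0, -0.002]]
contact_force: [-0.7, -1.0, 0.5]
gripper_width: 0.0929
```

```bash
python3 go.py 0.439 0.2643 0.10 -3.8
```

```text
t 13.63 pos [0.4384 0.2645 0.0985] jaw -3.91 tilt deg [-0.1  -0.12] F [-0.7 -1.   0.5] w 0.0929
turn [ 0.0016 -0.0019  0.0022] shift cm (now axes) [ 0.01 -0.15  0.06] (target axes) [ 0.01 -0.15  0.06]
```

Call:
apply_moves:
  plan:
    - [[0.0016,0,0.002],[0,-0.1,0.05],60]
    - [[0,0,0],[0,0,0],110]
    - [[0,0,0],[0,0,0],150]
    - [[0,0,0],[0,0,0],190]
    - [[0,0,0],[0,0,0],220]
    - [[0,0,0],[0,0,0],220]
    - [[0,0,0],[0,0,0],220]
    - [[0,0,0],[0,0,0],220]
    - [[0,0,0],[0,0,0],220]
    - [[0,0,0],[0,0,0],220]
    - [[0,0,0],[0,0,0],220]
    - [[0,0,0],[0,0,0],220]
  newtons: 45

```text
clock: 14.63
eef_pos: [0.4402, 0.2651, 0.1013]
tcp_rot: [[-0.068, 0.004, 0.998], [-0.998, 0.002, -0.068], [-0.002, -1.0, 0.003]]
contact_force: [-0.3, -0.2, -0.2]
gripper_width: 0.033
```

```bash
python3 go.py 0.439 0.2643 0.20 -3.8
```

```text
t 14.63 pos [0.4402 0.2651 0.1013] jaw -3.9 tilt deg [0.2  0.12] F [-0.3 -0.2 -0.2] w 0.033
turn [-0.0034 -0.0018 -0.0023] shift cm (now axes) [ 0.07 -9.87 -0.08] (target axes) [ 0.09 -9.87 -0.11]
```

Call:
apply_moves:
  plan:
    - [[0,0,0],[0,-1,0],220]
    - [[0,0,0],[0,-2,0],220]
    - [[0,0,0],[0,-2,0],220]
    - [[0,0,0],[0,-2,0],220]

```text
clock: 14.97
eef_pos: [0.4386, 0.2637, 0.1711]
tcp_rot: [[-0.069, -0.002, 0.998], [-0.998, -0.003, -0.069], [0.003, -1.0, -0.002]]
contact_force: [-0.4, 0.4, -1.3]
gripper_width: 0.0334
```

```bash
python3 go.py 0.4402 0.2651 0.28 -3.8
```

```text
t 14.97 pos [0.4386 0.2637 0.1711] jaw -3.94 tilt deg [-0.12 -0.18] F [-0.4  0.4 -1.3] w 0.0334
turn [ 0.0019 -0.0024  0.0033] shift cm (now axes) [ -0.12 -10.89   0.13] (target axes) [ -0.15 -10.89   0.15]
```

Call:
apply_moves:
  plan:
    - [[0.002,0,0.003],[-0.1,-3,0.1],220]
    - [[0,0,0],[0,-4,0.1],220]
    - [[0,0,0],[0,-3,0.1],220]
    - [[0,0,0],[0,-1,0],220]
    - [[0,0,0],[0,0,0],220]

```text
clock: 15.38
eef_pos: [0.4424, 0.2641, 0.2934]
tcp_rot: [[-0.07, 0.007, 0.998], [-0.998, 0.004, -0.07], [-0.004, -1.0, 0.007]]
contact_force: [-0.4, -0.5, -0.6]
gripper_width: 0.0332
```

```bash
python3 go.py 0.4817 -0.2141 0.29 4.5; python3 - <<'E'
from h import *
a=bot.get_image("scene");cv2.imwrite("pics/t2.png",a["pixels"][:,:,::-1])
E
```

```text
t 15.38 pos [0.4424 0.2641 0.2934] jaw -4.01 tilt deg [0.4  0.23] F [-0.4 -0.5 -0.6] w 0.0332
turn [-0.007  -0.1484 -0.004 ] shift cm (now axes) [47.43  0.18  7.26] (target axes) [47.98  0.34  0.16]
```

View pics/t2.png

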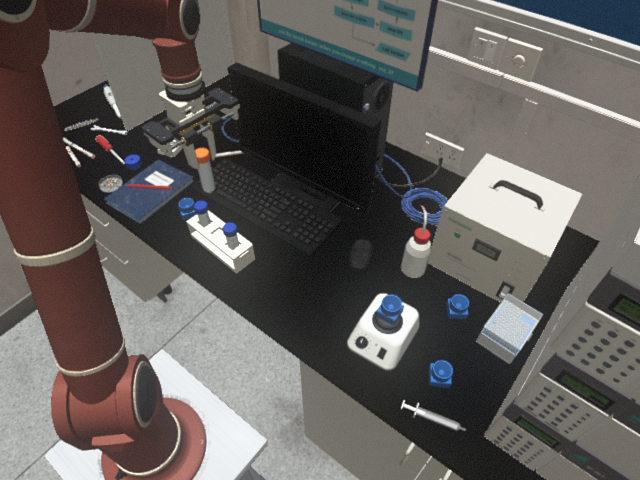

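Call:
apply_moves:
  plan:
    - [[-0.007,0,-0.004],[1.5,0,0.3],220]
    - [[0,0,0],[2.5,0,0.5],220]
    - [[0,0,0],[3.5,0,0.6],220]
    - [[0,0,0],[3.5,0,0.6],220]
    - [[0,0,0],[3.5,0,0.6],220]
    - [[0,0,0],[3.5,0,0.6],220]
    - [[0,0,0],[3.5,0,0.6],220]
    - [[0,0,0],[3.5,0,0.6],220]
    - [[0,0,0],[3.5,0,0.6],220]
    - [[0,0,0],[3.5,0,0.6],220]
    - [[0,0,0],[3.5,0,0.6],220]

```text
clock: 16.35
eef_pos: [0.4721, -0.0977, 0.2775]
tcp_rot: [[-0.045, -0.032, 0.998], [-0.999, 0.001, -0.045], [0.001, -0.999, -0.032]]
contact_force: [1.0, 0.3, -0.6]
gripper_width: 0.0328
```

```bash
python3 go.py 0.4817 -0.2141 0.28 -4
```

```text
t 16.35 pos [ 0.4721 -0.0977  0.2775] jaw -2.58 tilt deg [-1.84  0.03] F [ 1.   0.3 -0.6] w 0.0328
turn [0.0322 0.0248 0.0013] shift cm (now axes) [11.58 -0.29  1.48] (target axes) [11.54 -0.25  1.77]
```

Call:
apply_moves:
  plan:
    - [[0.032,0.025,0.001],[3,-0.3,0.5],220]
    - [[0.005,0,0],[3,-0.2,0.5],220]
    - [[0,0,0],[2.5,-0.2,0.4],220]
    - [[0,0,0],[1.2,0,0.2],220]
    - [[0,0,0],[0.3,0,0],220]
    - [[0,0,0],[0,0,0],220]

```text
clock: 16.85
eef_pos: [0.4734, -0.2123, 0.2758]
tcp_rot: [[-0.089, -0.013, 0.996], [-0.996, -0.002, -0.089], [0.003, -1.0, -0.013]]
contact_force: [-0.5, 0.6, 0.2]
gripper_width: 0.033
```

```bash
python3 go.py 0.4817 -0.2141 0.265 -4
```

```text
t 16.85 pos [ 0.4734 -0.2123  0.2758] jaw -5.13 tilt deg [-0.75 -0.13] F [-0.5  0.6  0.2] w 0.033
turn [ 0.0129 -0.0198  0.0033] shift cm (now axes) [0.1  1.07 0.86] (target axes) [0.12 1.08 0.84]
```

Call:
apply_moves:
  plan:
    - [[0.013,-0.02,0.003],[0.1,0.2,0.9],220]
    - [[0.002,0,0],[0,0.3,0.1],220]
    - [[0,0,0],[0,0,0],220]
    - [[0,0,0],[0,0,0],220]

```text
clock: 17.18
eef_pos: [0.4838, -0.2089, 0.2675]
tcp_rot: [[-0.061, -0.001, 0.998], [-0.998, 0.005, -0.061], [-0.005, -1.0, -0.002]]
contact_force: [-0.4, 0.7, -0.4]
gripper_width: 0.0333
```

```bash
python3 go.py 0.4817 -0.2141 0.255 -4;  cat > tu.py <<'E'
import sys
from h import *
a=bot.get_image("scene");b=bot.get_image("top"); s=bot.sense(); p=s["eef_pos"]; ax=-s["tcp_rot"][:,1]
tip=p-.0953*ax; print("tip pred",tip.round(4),"rotor axis",ax.round(4))
t=np.linspace(0,6.3,50)
def ring(h,r): c=tip+ax*h; return np.c_[np.cos(t)*r+c[0],np.sin(t)*r+c[1],np.full(50,c[2])]
L=[(ring(0,.004),(0,0,255)),(ring(.013,.014),(0,255,0)),(ring(.0975,.017),(0,255,255)),(ring(.115,.017),(0,255,255)),(np.array([tip,tip+ax*.115]),(255,0,255))]
cv2.imwrite(f"pics/{sys.argv[1]}.png",np.hstack([crop(a,400,275,45,"x.png",L,4),crop(b,425,265,45,"x.png",L,4)]))
cv2.imwrite(f"pics/{sys.argv[1]}r.png",np.hstack([crop(a,400,275,45,"x.png",[],4),crop(b,425,265,45,"x.png",[],4)]))
E
python3 tu.py u1
```

```text
t 17.18 pos [ 0.4838 -0.2089  0.2675] jaw -3.51 tilt deg [-0.07  0.27] F [-0.4  0.7 -0.4] w 0.0333
turn [ 0.0016  0.0086 -0.0047] shift cm (now axes) [ 0.54  1.25 -0.18] (target axes) [ 0.54  1.25 -0.17]
tip pred [ 0.4836 -0.2085  0.1724] rotor axis [ 0.0012 -0.0047  1.    ]
```

View pics/u1.png

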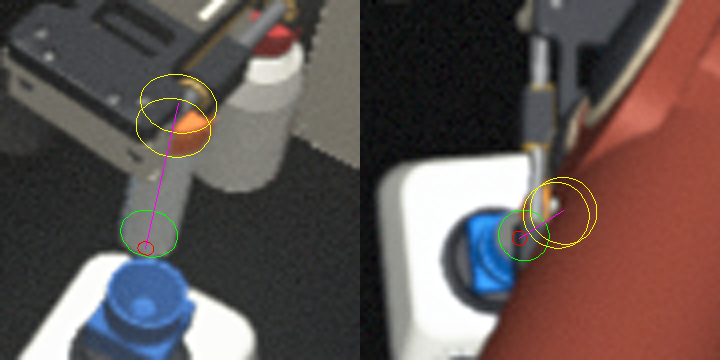

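View pics/u1r.png

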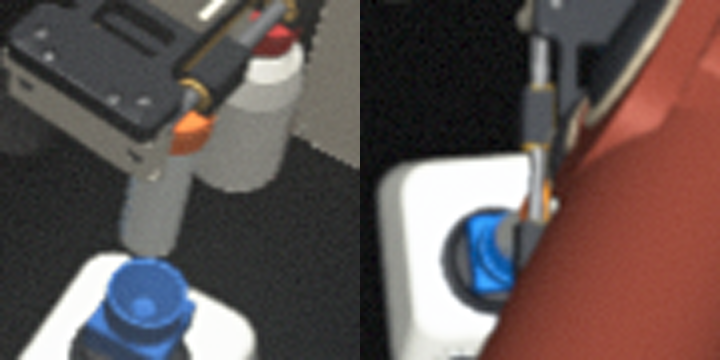

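Call:
apply_moves:
  plan:
    - [[0.002,0.008,-0.005],[0.54,0.3,-0.15],220]
    - [[0,0,0],[0,0.6,0],220]
    - [[0,0,0],[0,0.3,0],220]
    - [[0,0,0],[0,0,0],220]

```text
clock: 17.62
eef_pos: [0.482, -0.2137, 0.2551]
tcp_rot: [[-0.068, 0.002, 0.998], [-0.998, -0.001, -0.068], [0.001, -1.0, 0.002]]
contact_force: [0.2, 0.1, -0.1]
gripper_width: 0.0329
```

```bash
python3 go.py 0.4817 -0.2141 0.240 -4
```

```text
t 17.62 pos [ 0.482  -0.2137  0.2551] jaw -3.91 tilt deg [ 0.1  -0.06] F [ 0.2  0.1 -0.1] w 0.0329
turn [-0.0018  0.0016  0.0009] shift cm (now axes) [ 0.04  1.51 -0.03] (target axes) [ 0.04  1.51 -0.03]
```

Call:
apply_moves:
  plan:
    - [[-0.002,0,0.001],[0.04,0.7,0],220]
    - [[0,0,0],[0,0.7,0],220]
    - [[0,0,0],[0,0.1,0],220]
    - [[0,0,0],[0,0,0],220]

```text
clock: 17.95
eef_pos: [0.4817, -0.2141, 0.238]
tcp_rot: [[-0.069, -0.001, 0.998], [-0.998, 0.001, -0.069], [-0.001, -1.0, -0.001]]
contact_force: [0.7, -0.1, 0.3]
gripper_width: 0.0329
```

```bash
python3 go.py 0.4817 -0.2141 0.225 -4;python3 tu.py u2
```

```text
t 17.95 pos [ 0.4817 -0.2141  0.238 ] jaw -3.93 tilt deg [-0.07  0.03] F [ 0.7 -0.1  0.3] w 0.0329
turn [ 0.0012  0.0013 -0.0005] shift cm (now axes) [0.   1.3  0.01] (target axes) [-0.   1.3  0. ]
tip pred [ 0.4817 -0.2141  0.1431] rotor axis [ 7.e-04 -4.e-04  1.e+00]
```

View pics/u2r.png

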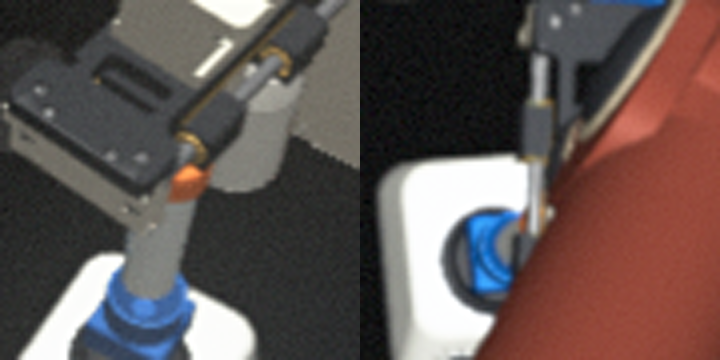

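Aligned over the cup. Descending.

Call:
apply_moves:
  plan:
    - [[0.001,0,0],[0,0.5,0],220]
    - [[0,0,0],[0,0.5,0],220]
    - [[0,0,0],[0,0.1,0],220]
    - [[0,0,0],[0,0,0],220]

```text
clock: 18.38
eef_pos: [0.4823, -0.2144, 0.2269]
tcp_rot: [[-0.068, 0.002, 0.998], [-0.998, -0.0, -0.068], [0.0, -1.0, 0.002]]
contact_force: [0.4, -1.1, -0.8]
gripper_width: 0.0329
```

```bash
python3 go.py 0.4817 -0.2141 0.220 -4
```

```text
t 18.38 pos [ 0.4823 -0.2144  0.2269] jaw -3.92 tilt deg [ 0.11 -0.01] F [ 0.4 -1.1 -0.8] w 0.0329
turn [-0.0019  0.0015  0.0001] shift cm (now axes) [-0.02  0.69 -0.06] (target axes) [-0.02  0.69 -0.06]
```

Call:
apply_moves:
  plan:
    - [[-0.002,0,0],[0,0.4,-0.06],220]
    - [[0,0,0],[0,0.3,0],220]
    - [[0,0,0],[0,0.1,0],220]

```text
clock: 18.63
eef_pos: [0.482, -0.2147, 0.2191]
tcp_rot: [[-0.068, 0.001, 0.998], [-0.998, -0.001, -0.068], [0.001, -1.0, 0.001]]
contact_force: [-1.4, 0.3, 5.3]
gripper_width: 0.0329
```

```bash
python3 go.py 0.4817 -0.2141 0.213 -4
```

```text
t 18.63 pos [ 0.482  -0.2147  0.2191] jaw -3.91 tilt deg [ 0.06 -0.04] F [-1.4  0.3  5.3] w 0.0329
turn [-0.0011  0.0016  0.0006] shift cm (now axes) [-0.06  0.61 -0.03] (target axes) [-0.06  0.61 -0.03]
```

Call:
apply_moves:
  plan:
    - [[-0.001,0,0],[-0.05,0.4,0],220]
    - [[0,0,0],[0,0.3,0],220]

```text
clock: 18.8
eef_pos: [0.4821, -0.2149, 0.2137]
tcp_rot: [[-0.068, 0.001, 0.998], [-0.998, -0.001, -0.068], [0.001, -1.0, 0.001]]
contact_force: [-1.1, 0.8, 7.1]
gripper_width: 0.0331
```

```bash
python3 go.py 0.4817 -0.2141 0.2113 -4
```

```text
t 18.8 pos [ 0.4821 -0.2149  0.2137] jaw -3.92 tilt deg [ 0.08 -0.07] F [-1.1  0.8  7.1] w 0.0331
turn [-0.0014  0.0013  0.0011] shift cm (now axes) [-0.08  0.24 -0.05] (target axes) [-0.08  0.24 -0.05]
```

Call:
apply_moves:
  plan:
    - [[-0.001,0,0.001],[-0.05,0.2,0],220]
    - [[0,0,0],[0,0.1,0],220]

```text
clock: 18.97
eef_pos: [0.4821, -0.2152, 0.2125]
tcp_rot: [[-0.069, 0.001, 0.998], [-0.998, -0.001, -0.069], [0.001, -1.0, 0.001]]
contact_force: [-1.9, 0.7, 7.3]
gripper_width: 0.033
```

```bash
python3 go.py 0.4817 -0.2141 0.2113 -4
```

```text
t 18.97 pos [ 0.4821 -0.2152  0.2125] jaw -3.95 tilt deg [ 0.08 -0.03] F [-1.9  0.7  7.3] w 0.033
turn [-0.0014  0.0009  0.0005] shift cm (now axes) [-0.11  0.12 -0.04] (target axes) [-0.11  0.12 -0.04]
```

Call:
apply_moves:
  plan:
    - [[-0.001,0,0],[-0.1,0.2,-0.03],220]
    - [[0,0,0],[0,0.15,0],220]

```text
clock: 19.13
eef_pos: [0.482, -0.2152, 0.2115]
tcp_rot: [[-0.069, 0.003, 0.998], [-0.998, -0.001, -0.069], [0.001, -1.0, 0.003]]
contact_force: [-2.1, 0.4, 7.4]
gripper_width: 0.0332
```

```bash
python3 go.py 0.4817 -0.2141 0.2113 -4
```

```text
t 19.13 pos [ 0.482  -0.2152  0.2115] jaw -3.98 tilt deg [ 0.14 -0.07] F [-2.1  0.4  7.4] w 0.0332
turn [-0.0026  0.0004  0.0011] shift cm (now axes) [-0.1   0.02 -0.04] (target axes) [-0.1   0.02 -0.04]
```

Call:
apply_moves:
  plan:
    - [[-0.002,0,0.001],[-0.1,0.25,-0.03],220]
    - [[0,0,0],[0,0.2,0],220]

```text
clock: 19.3
eef_pos: [0.4822, -0.2155, 0.2105]
tcp_rot: [[-0.07, 0.004, 0.998], [-0.998, -0.001, -0.07], [0.001, -1.0, 0.004]]
contact_force: [-3.3, 1.0, 14.3]
gripper_width: 0.0331
```

```bash
python3 go.py 0.4817 -0.2141 0.2113 -4
```

```text
t 19.3 pos [ 0.4822 -0.2155  0.2105] jaw -4.01 tilt deg [ 0.2  -0.08] F [-3.3  1.  14.3] w 0.0331
turn [-0.0036 -0.0001  0.0011] shift cm (now axes) [-0.14 -0.08 -0.05] (target axes) [-0.14 -0.08 -0.06]
```

Call:
apply_moves:
  plan:
    - [[-0.003,0,0.001],[-0.1,0.25,-0.04],220]

```text
clock: 19.38
eef_pos: [0.4821, -0.2156, 0.2105]
tcp_rot: [[-0.071, 0.003, 0.998], [-0.998, -0.001, -0.071], [0.001, -1.0, 0.003]]
contact_force: [-2.0, 1.0, 16.7]
gripper_width: 0.0333
```

```bash
cat > st.py <<'E'
from h import *
for i in range(5):
    bot.get_image("scene"); s=bot.sense(); print(s["clock"].__round__(2),s["eef_pos"].round(4),s["contact_force"].round(1))
E
python3 st.py;  python3 go.py 0.4817 -0.2141 0.2113 -4
```

```text
19.43 [ 0.4822 -0.2155  0.2105] [-3.6  0.9 14.2]
19.48 [ 0.4822 -0.2155  0.2105] [-2.1  1.3 12.5]
19.53 [ 0.4821 -0.2155  0.2105] [-2.1 -0.2 11.8]
19.58 [ 0.4821 -0.2155  0.2105] [-3.   1.6 13.3]
19.63 [ 0.4822 -0.2154  0.2105] [-3.5  0.9 12.7]
t 19.63 pos [ 0.4822 -0.2154  0.2105] jaw -4.03 tilt deg [ 0.17 -0.06] F [-3.5  0.9 12.7] w 0.0332
turn [-0.0031 -0.0005  0.0008] shift cm (now axes) [-0.13 -0.08 -0.06] (target axes) [-0.13 -0.08 -0.06]
```

Call:
apply_moves:
  plan:
    - [[-0.001,0,0],[0,0.37,0],220]

```text
clock: 19.72
eef_pos: [0.4824, -0.2166, 0.2103]
tcp_rot: [[-0.07, 0.004, 0.998], [-0.998, -0.002, -0.07], [0.002, -1.0, 0.005]]
contact_force: [-5.7, 2.6, 24.7]
gripper_width: 0.033
```

```bash
python3 st.py; python3 go.py 0.4817 -0.2141 0.2113 -4
```

```text
19.77 [ 0.4823 -0.2169  0.2103] [-4.4  1.1 18.5]
19.82 [ 0.4823 -0.2167  0.2104] [-4.7  1.7 19.9]
19.87 [ 0.4823 -0.2166  0.2103] [-4.4  2.2 19.3]
19.92 [ 0.4823 -0.2166  0.2103] [-5.   1.3 19.3]
19.97 [ 0.4822 -0.2166  0.2104] [-3.9  1.5 20.1]
t 19.97 pos [ 0.4822 -0.2166  0.2104] jaw -4.07 tilt deg [ 0.26 -0.09] F [-3.9  1.5 20.1] w 0.0332
turn [-0.0047 -0.0011  0.0013] shift cm (now axes) [-0.24 -0.1  -0.07] (target axes) [-0.25 -0.09 -0.07]
```

Call:
apply_moves:
  plan:
    - [[-0.005,0,0.001],[-0.25,0.33,-0.07],220]

```text
clock: 20.05
eef_pos: [0.4822, -0.2155, 0.2104]
tcp_rot: [[-0.072, 0.003, 0.997], [-0.997, -0.002, -0.072], [0.001, -1.0, 0.003]]
contact_force: [-2.2, 1.0, 15.2]
gripper_width: 0.033
```

```bash
python3 st.py; python3 go.py 0.4817 -0.2141 0.2113 -4; python3 tu.py u3
```

```text
20.1 [ 0.4823 -0.2152  0.2104] [-4.4  0.8 17.7]
20.15 [ 0.4823 -0.2153  0.2104] [-4.8  0.8 17.9]
20.2 [ 0.4823 -0.2154  0.2104] [-3.6  0.5 17.3]
20.25 [ 0.4823 -0.2155  0.2104] [-3.5  0.4 17.4]
20.3 [ 0.4823 -0.2155  0.2104] [-3.2  0.9 18. ]
t 20.3 pos [ 0.4823 -0.2155  0.2104] jaw -4.1 tilt deg [ 0.18 -0.1 ] F [-3.2  0.9 18. ] w 0.0333
turn [-0.0032 -0.0017  0.0016] shift cm (now axes) [-0.13 -0.09 -0.07] (target axes) [-0.13 -0.09 -0.07]
tip pred [ 0.4825 -0.2157  0.1151] rotor axis [-0.0031  0.0018  1.    ]
```

View pics/u3.png

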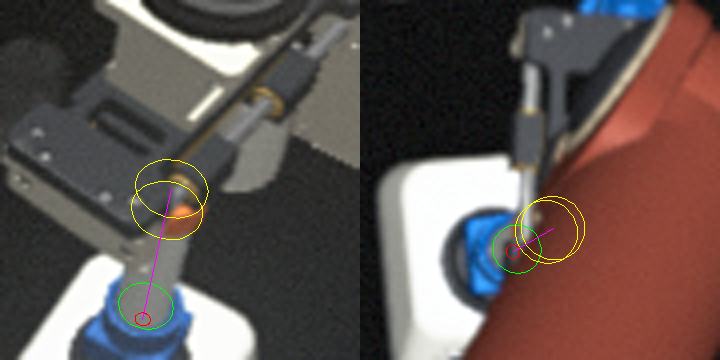

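View pics/u3r.png

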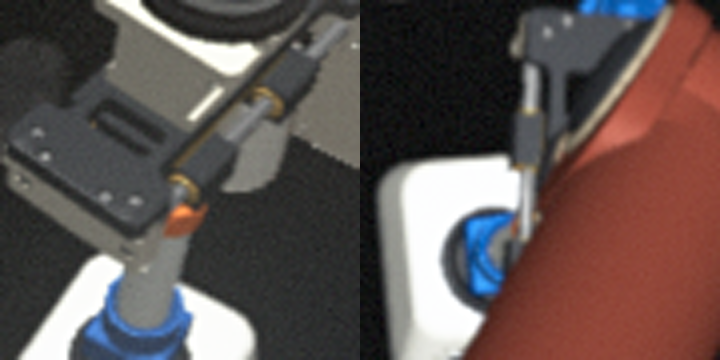

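```bash
python3 -c "
from workcell import bot
print(bot.close_job()); s=bot.sense(); print(s['clock'],s['eef_pos'],s['contact_force'])"
```

```text
the job is handed in; nothing more can be done
None
the job is handed in; nothing more can be done
```

I fitted the cup head, pressed the orange-capped tube down in it, and handed the job in at about 20 s of the 61 s limit. The tube was still held down at that point.

**Cup head:** I used the cup head nearest the base. It went onto the square drive without sideways force. The spring only pushed back once the underside reached the shoulder at 102 mm. After I let go, an outline of the head drawn at 102 mm matched both cameras, and one drawn at 110 mm did not, so it is fully home.

**Orange tube:** I lifted it straight out of the rack and lowered it into the cup. The tip met the floor at the expected height. The push was about 5 to 7 N over most of the travel and rose steeply after about 10 mm, as the hard stop should. It now holds steady at 17 to 18 N. The highest reading was about 25 N, for a moment.

**Last checks:**
- **Upright:** the tool leans about 0.2°. I did not measure the tube's own lean beyond the outline drawn on the pictures.
- **Sideways:** the tool ended about 1.4 mm to the -y side of the drive axis and carries about 3 N of side load.
- **Height:** the end height was 0.9 mm below my estimate of the stop, which is within measuring error.
- **Bystanders:** the picture taken after lifting the tube shows both blue-capped tubes in the rack and the other things where they were. I did not take another full view after the press.
- **Camera view:** the arm hid most of the fit and the press from the top camera. Those steps rely on the scene camera, the measured pose and the forces.

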